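# Hold the spray stencil over the wet panel of the closed spares case

## Task

The spares case is packed: shut its hinged lid fully without touching the freshly primed, still wet panel on top of it. Then pick up the slotted spray stencil by its bridge handle, carry it over the jars and cans, and hold it level about 15 mm above the panel, centred on it and square to it (long side along long side, either way round), never touching the case or lid with it. Finish while holding it still there, ready for spraying, and leave everything else on the bench where it stands.

Things in the scene. Friction and masses are not known exactly. Their poses are not given: they have to be found in the camera images.
- case: Grey sheet-metal spares case, fixed to the bench, 220 (x) x 280 (y) x 100 mm tall without its lid; origin at the centre of its underside; -x is its front (towards the robot, give or take its yaw), the lid's hinge runs along its far (+x) top edge.
- lid (a joint): Lid angle in rad: 0 is fully shut, it grows as the front edge swings up and back; starts about half open, 0.6 to 1.1. The hinge is stiff (about 0.6 N m of friction): the lid stays where it is left and must be pushed all the way down, some 2 to 5 N at its front edge. It stops at 0 on its own stop.
- lid_hinge (a point): Point in the middle of the hinge line, at the case's far top edge, 110 mm behind the case's centre and 100 mm above the bench. Axes turn with the lid: shut, they are parallel to the case's; the lid (6 mm thick, 220 x 280 mm, grey) reaches from here along -x, its outer face at z = +6 mm.
- lid_tab (a point): Middle of the outer (upper) face of the steel finger tab at the lid's front edge, 235 mm from the hinge; the tab is 70 mm wide along y and sticks out 25 mm beyond the lid's edge. It can be pressed from above. Axes as lid_hinge.
- panel (a point): The white primed panel in the middle of the lid's outer face, still wet: 100 (x) x 150 (y) mm, 2 mm raised above the lid, moves with the lid; origin at the centre of its upper face, z out of the lid, y along its long side (parallel to the hinge). With the lid shut its face is level, 108 mm above the bench. Bare lid 60 mm wide lies in front of it.
- stencil: Bare aluminium spray stencil lying flat on the bench: slotted plate 120 (x) x 170 (y) x 4 mm with a bridge handle, a bar of 14 x 14 mm section, 144 mm long along y, over the plate's middle; the bar's centre line is 55 mm and its top 62 mm above the plate's underside; two round posts 10 mm thick carry it at y = +-65 mm. 0.17 to 0.35 kg. Origin at the centre of the plate's underside, z up.
- jar: Amber glass jar with steel cap, 72 mm across, 130 mm tall; stands upright among the task's things, origin at the centre of its foot; a bystander, to be carried over and not disturbed.
- tin: Bare steel paint tin, 76 mm across, 100 mm tall; stands upright among the task's things, origin at the centre of its foot; a bystander, to be carried over and not disturbed.
- spray: Aerosol can with paper label and grey cap, 56 mm across, 175 mm tall; stands upright among the task's things, origin at the centre of its foot; a bystander, to be carried over and not disturbed.
- wrench: Steel wrench lying flat, 175 mm long, 8 mm thick; a bystander, to be left alone; origin on its underside.
- scraper: Wooden-handled spatula lying flat, 280 mm long, 20 mm thick; a bystander, to be left alone; origin on its underside.
- brush: Wooden-handled paint brush lying flat, 200 mm long, 20 mm thick; a bystander, to be left alone; origin on its underside.
- tape: Roll of brown tape lying flat, 90 mm across, 25 mm tall; a bystander, to be left alone; origin on its underside.

How it is judged:
On the way, in this order (a step that is already met when the one before it is completed fails the run):
1. the lid is fully shut, the stencil not yet taken (value of joint lid below 0.04 rad and distance of stencil from where it was at the start of the episode below 0.03 m), for 0.2 s.
2. the stencil is lifted off the bench in the gripper (height (world z) of stencil above 0.05 m and contact force between stencil and the fingers above 1 N), for 0.2 s.
At the end, for the whole second after the job is handed in: Lid shut (under 0.04 rad); the stencil held still in the fingers, its centre within 12 mm of the panel's centre, its underside 5 to 28 mm above the panel, long sides parallel within 0.12 rad, level within 0.10 rad, touching neither lid nor case (value of joint lid below 0.04 rad and horizontal distance between stencil and panel below 0.012 m and z of stencil in the frame of panel between 0.005 and 0.028 m and angle between the y axis of stencil and the y axis of panel, either way round below 0.12 rad and angle between stencil's own z axis and vertical below 0.1 rad and linear speed of stencil below 0.02 m/s and angular speed of stencil below 0.1 rad/s and contact force between stencil and the fingers above 1 N and contact force between stencil and case below 0.1 N); the arm keeps its last pose, push and grip.
It fails at once if a bystander (jar, tin, spray can, wrench, scraper, brush or tape) is shifted by more than 30 mm (distance of any of jar, tin, spray, wrench, scraper, brush, tape from where it was at the start of the episode above 0.03 m).
It fails at once if the wet panel is touched by anything (contact force between lid_c2 and anything else above 0.3 N).
It fails at once if the stencil presses on the case or its lid (contact force between stencil and case above 0.5 N).
It also fails if it takes over 66 s, if anything falls off the work surface, if the arm or the gripper's body presses on something with over 40 N, if the wrist force passes 120 N, or if a joint passes its speed limit or range.

## Robot

A 6-joint arm with a two-finger parallel gripper is mounted at the origin on the work surface. World frame = base frame: x ahead of the robot, y to its left, z up, the work surface at z = 0. Lengths are in m, angles in rad, forces in N, time in s.
With the tool pointing down it reaches from about 0.35 to 0.925 m from the base axis. Payload 6.4 kg.
Tool frame: the origin (TCP) lies on the centre line of the jaws, within the pads' length; the fingertips stand nose_length ahead of it and the grasp point (between the pads) lies 5 mm behind it (nose_length is the distance from the TCP to the fingertips, in m); z points along the fingers, y is the line along which they close (so a half turn about z gives the same grasp; the last joint's range is limited). The gripper opens to 94 mm and grips with 3 to 60 N. Pads are 16 mm wide; open, the fingers measure 119 mm over their backs; the gripper's body (75 mm by 177 mm) begins 78 mm behind the grasp point.
Start: joints at [1.089, 0.245, 1.558, -0, 1.339, -0.174], TCP at [0.197, 0.619, 0.219] pointing down, gripper open.
Joint ranges: [-3.13, 3.13], [-1.02, 2.26], [0.13, 2.54], [-0.95, 4.09], [0.21, 2.88], [-2.74, 2.74]. Speed limits (rad/s): [2.57, 2.57, 3.14, 3.14, 3.14, 3.14].

## Interface

Orientations are given as a 3x3 rotation matrix whose columns are the frame's x, y, z axes.
In Python, from plant import sense, get_image, hand_in, boxes_of, place_of, nose_length gives the robot as it stands. The module is installed in compiled form; this text tells all that it offers.
- The arm moves only by the tool carry_out, never from a script. Its argument "motion" is a list of rows, each a list of 3 entries, a list of its own where there are three numbers: the shift along the tool's x, y, z in cm, then the turn about the tool's z in rad, then the opening, from 0 (shut) to 1 (fully open). A call has 1 to 20 rows; each row is the pose to reach, as a shift and turn from the pose commanded when the call began, along the tool's axes at that moment; what a row does not reach only later rows make up. A row lasts 1/10 s, in which the tool goes at most 50 mm and 8.59 degrees, less where a joint would pass 70% of its speed; a pose out of reach is approached as far as the arm can. A call with a gripper value outside its range is refused whole. The fingers move at their own pace and stop on an object; "force" is the grip in N (left out, the last holds). Time passes only in rows, so rows that repeat a pose let the fingers close. It gives the time, the measured TCP pose, the force, the opening and the grip force at its end, in the units of the state.
- sense(): the state, without advancing time (a new reading comes with each control period).
- get_image(name): name is "side" or "top"; returns a dict with "color" (480x640x3 uint8, blue, green, red), "intrinsics" (3x3 intrinsics, pixels), "rvec" (rotation vector, rad) and "tvec" (3), from world to camera coordinates, as OpenCV has them. Camera axes: x right, y down, z forward; pixel columns grow to the right and rows downward; lengths in m; the calibration is good to about 2 mm. A picture is of the moment at which its call begins. There is no depth.
- hand_in(): hands the job in; it is judged then, once.
Trained networks look in a picture, given as the dict that the camera call returned (one of the last four; its "shot" number tells which), for a name from the list of things; names that differ only in an ending like _2 or _b are one class to them, and where a whole thing is asked for, a point or a joint stands for the part that bears it (a point fixed in the world has none). Each returns a list of dicts, best first, with "score" (0 to 1); they miss things now and then, are a little off and sometimes report something else, mostly with a low value. They report only what shows in the picture. A call takes as long as a camera call.
- boxes_of(picture, query): "location" ([column, row] in pixels, amid what is visible of it).
- place_of(picture, query): "location" ([column, row] in pixels: a listed point, or the origin of a listed thing).
The state is a dict: "clock": time; "qpos": joint angles; "qd": joint speeds; "effort": joint torques, N m; "tcp_pos": TCP position; "eef_rot": TCP orientation; "force": force on the tool from outside, world axes, zero at the start; "ft_torque": the same for the moment, N m; "opening": finger opening in m; "finger_force": force on a finger pad.
Only numpy, scipy, OpenCV 4.12 (cv2) and the standard library are available. Lean on these libraries where they do the work, as an engineer would, in place of code of your own. Each camera call takes 0.05 s, during which the arm holds its last target. There are 200 camera calls.

## Working session

There is one attempt and no reset: what is moved stays moved. The work goes in short steps, Python scripts to look and compute and a tool call to move; the robot and the scene stay as the last step left them, time stands still between calls to the robot, and variables do not carry over. Pictures are saved under pics/ and viewed, at most 10 in all, crops included, and the job is handed in when it is done.

Besides the shell and the picture viewer there is one more tool, called after "Call:" as name(argument=value, ...), one argument or row to a line, values as JSON. carry_out: Moves the arm, as the interface text tells. Its arguments: {"type":"object","properties":{"motion":{"type":"array","items":{"type":"array"}},"force":{"type":"number"}},"required":["motion"]}

```bash
mkdir -p pics; cat > h.py <<'E'
import numpy as np, cv2
from plant import *
def P(im):
    R=cv2.Rodrigues(np.array(im["rvec"],float))[0]; return np.array(im["intrinsics"]),R,np.array(im["tvec"],float).ravel()
def ray(im,px):
    K,R,t=P(im); d=R.T@np.linalg.inv(K)@np.array([px[0],px[1],1.]); return -R.T@t,d
def atz(im,px,z):
    c,d=ray(im,px); return c+d*(z-c[2])/d[2]
def proj(im,p):
    K,R,t=P(im); q=K@(R@np.array(p)+t); return q[:2]/q[2]
def tri(a,pa,b,pb):
    c1,d1=ray(a,pa);c2,d2=ray(b,pb)
    A=np.stack([d1,-d2],1); s=np.linalg.lstsq(A,c2-c1,rcond=None)[0]
    p,q=c1+s[0]*d1,c2+s[1]*d2; return (p+q)/2,np.linalg.norm(p-q)
E
python3 - <<'E'
from h import *
np.set_printoptions(precision=3,suppress=True)
s=get_image("side");t=get_image("top")
cv2.imwrite("pics/s0.png",s["color"]);cv2.imwrite("pics/t0.png",t["color"])
print("nose",nose_length() if callable(nose_length) else nose_length)
for im in(s,t): print("cam",ray(im,(320,240)))
for n in["case","lid_hinge","lid_tab","panel","stencil","jar","tin","spray","wrench","scraper","brush","tape"]:
    o=[]
    r=[place_of(im,n) for im in(s,t)]
    for q in r: print(n,[(np.round(x["location"],1),round(x["score"],2)) for x in q[:2]])
    if r[0] and r[1]: print("   tri",*tri(s,r[0][0]["location"],t,r[1][0]["location"]))
print(sense())
E
```

```text
nose 0.014
cam (array([ 0.07 , -0.772,  1.173]), array([ 0.309,  0.529, -0.791]))
cam (array([0.343, 0.001, 1.364]), array([ 0.151, -0.01 , -0.988]))
case [(array([298.7, 174.8]), 0.87), (array([330.7, 140.8]), 0.5)]
case [(array([215.2, 223.3]), 0.86)]
   tri [ 0.604  0.286 -0.018] 0.009245997601164785
lid_hinge [(array([331.8, 140.5]), 0.82), (array([307.8, 127.3]), 0.48)]
lid_hinge [(array([221.8, 177.6]), 0.84)]
   tri [0.702 0.247 0.111] 0.007201368476474277
lid_tab [(array([279.8, 103.8]), 0.91)]
lid_tab [(array([207.8, 190.8]), 0.72), (array([424.5, 236.8]), 0.65)]
   tri [0.58  0.248 0.306] 0.0661134777253111
panel [(array([308.7, 125.5]), 0.87)]
panel []
stencil [(array([396.6, 322.4]), 0.64)]
stencil [(array([422.6, 235.8]), 0.96)]
   tri [ 0.566 -0.305 -0.009] 0.0018132212457925478
jar [(array([378.5, 246.2]), 0.63), (array([405.2, 432.2]), 0.17)]
jar [(array([344.5, 202.5]), 0.92)]
   tri [ 0.662 -0.083 -0.009] 0.000242870059390378
tin [(array([345.4, 261.5]), 0.89)]
tin [(array([347. , 240.6]), 0.7), (array([509.9, 284.9]), 0.27)]
   tri [ 0.549 -0.088  0.005] 0.00110525
[... 356 characters left out ...]
rray([241.9, 129.3]), 0.59), (array([405.6, 432.1]), 0.23)]
brush [(array([122.3, 239.3]), 0.63)]
   tri [0.541 0.539 0.013] 0.012897240197691045
tape [(array([281.8, 264.4]), 0.62)]
tape []
{'clock': 1.3, 'qpos': array([ 1.089,  0.245,  1.558, -0.   ,  1.339, -0.174]), 'qd': array([ 0.001,  0.   ,  0.001,  0.002, -0.001,  0.   ]), 'effort': array([  0.   , -41.583, -31.487,   0.069,   0.029,  -0.   ]), 'tcp_pos': array([0.197, 0.619, 0.219]), 'eef_rot': array([[-0.953,  0.303,  0.   ],
       [ 0.303,  0.953,  0.   ],
       [-0.   ,  0.   , -1.   ]]), 'force': array([ 0.897, -0.102,  0.521]), 'ft_torque': array([-0.001,  0.015, -0.006]), 'finger_force': 0.0, 'opening': 0.09378862916352709}
```

View pics/s0.png

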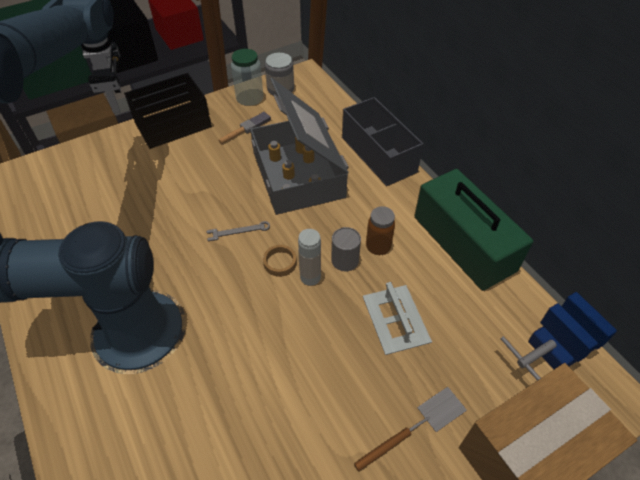

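View pics/t0.png

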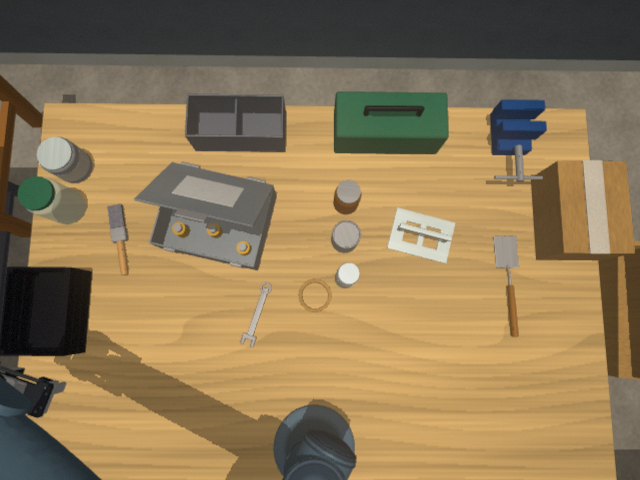

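The side picture shows the case at about (300,165) with its lid half open, the spray, tin and jar row at (310,257), (345,248) and (380,230), and the stencil at (397,318). The top picture shows the lid's free edge at (137,200)-(262,222), the case's front rim at (152,245)-(258,267), and the stencil at (422,236). I'll crop both case and stencil for precise corners.

```bash
python3 - <<'E'
from h import *
s=cv2.imread("pics/s0.png");t=cv2.imread("pics/t0.png")
def c(im,x,y,w,h,W,H): return cv2.resize(im[y:y+h,x:x+w],(W,H),interpolation=cv2.INTER_CUBIC)
a=c(t,130,155,160,120,800,600)
b=c(s,245,75,120,140,514,600)
cv2.imwrite("pics/tc.png",a);cv2.imwrite("pics/sc.png",b)
x=np.hstack([c(t,380,200,80,70,400,350),c(s,360,275,80,80,400,350)])
cv2.imwrite("pics/st.png",x)
E
```

```text
(no output)
```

View pics/tc.png

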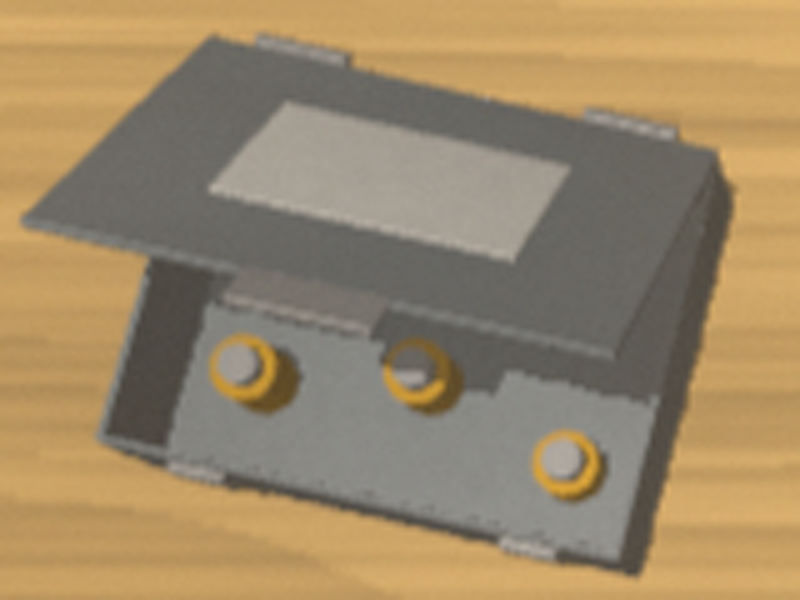

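View pics/sc.png

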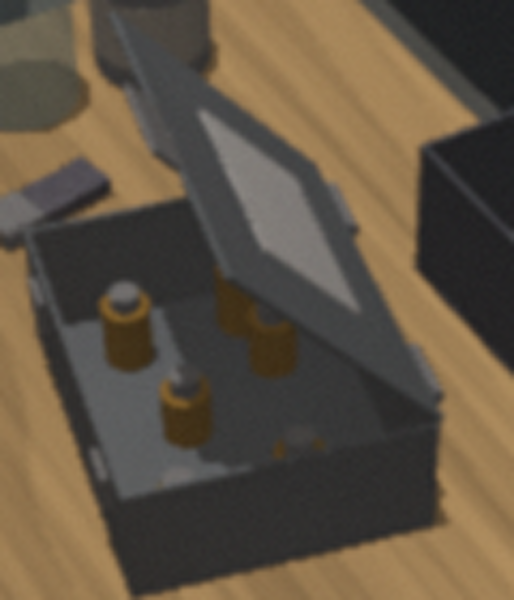

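View pics/st.png

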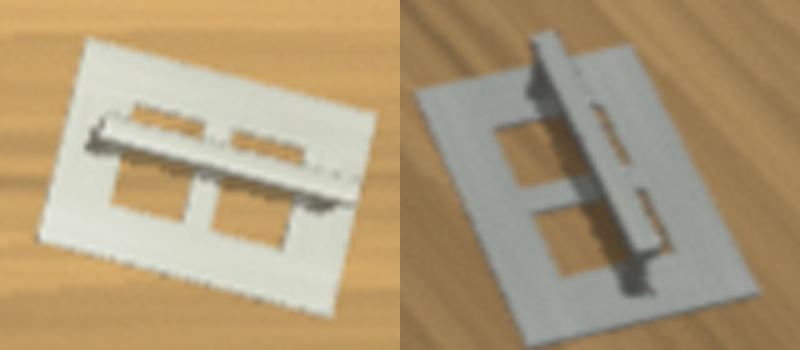

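The crops show the lid, panel, rim and plate corners clearly. I'll fit the models to them.

```bash
cat > fit.py <<'E'
from h import *
from scipy.optimize import least_squares
np.set_printoptions(precision=4,suppress=True)
s=get_image("side");t=get_image("top")
T=lambda u,v:(130+(u+.5)/5-.5,155+(v+.5)/5-.5)
S=lambda u,v:(245+(u+.5)/4.283-.5,75+(v+.5)/4.286-.5)
T2=lambda u,v:(380+(u+.5)/5-.5,200+(v+.5)/5-.5)
S2=lambda u,v:(360+(u-400+.5)/5-.5,275+(v+.5)/4.375-.5)
def Rz(a):c,d=np.cos(a),np.sin(a);return np.array([[c,-d,0],[d,c,0],[0,0,1]])
def lidp(p,l): # lid coords from hinge
    x,y,yaw,th=p;c,d=np.cos(th),np.sin(th)
    Ry=np.array([[c,0,d],[0,1,0],[-d,0,c]])
    return np.array([x,y,0])+Rz(yaw)@(np.array([.11,0,.1])+Ry@np.array(l))
def casep(p,l): return np.array([p[0],p[1],0])+Rz(p[2])@np.array(l)
L,C=lidp,casep
obs=[(C,(-.11,.14,.1),t,T(100,440)),(C,(-.11,-.14,.1),t,T(640,572)),
(L,(0,.14,.006),t,T(212,38)),(L,(0,-.14,.006),t,T(718,155)),(L,(-.22,.14,.006),t,T(25,220)),(L,(-.22,-.14,.006),t,T(613,350)),
(L,(-.06,.075,.008),t,T(285,102)),(L,(-.06,-.075,.008),t,T(570,168)),(L,(-.16,-.075,.008),t,T(515,262)),(L,(-.16,.075,.008),t,T(210,192)),
(C,(-.11,.14,.1),s,S(30,235)),(C,(-.11,-.14,.1),s,S(118,498)),(C,(-.11,-.14,0),s,S(138,595)),(C,(.11,-.14,0),s,S(437,522)),
(L,(-.22,.14,.006),s,S(112,15)),(L,(-.22,-.14,.006),s,S(230,275)),(L,(0,.14,.006),s,S(315,165)),
(L,(-.16,.075,.008),s,S(200,110)),(L,(-.16,-.075,.008),s,S(262,245)),(L,(-.06,-.075,.008),s,S(358,310)),(L,(-.06,.075,.008),s,S(300,190))]
f=lambda p:np.concatenate([proj(i,g(p,l))-np.array(q) for g,l,i,q in obs])
r=least_squares(f,[.6,.27,-.2,.9],loss="soft_l1");print("case",r.x);print(r.fun.reshape(-1,2).round(1).tolist() if 0 else f(r.x).reshape(-1,2).round(1).tolist())
p=r.x
print("hinge",L(p,(0,0,0)),"tab",L(p,(-.235,0,.006)),"panel shut",C(p,(0,0,.108)))
for th in np.linspace(p[3],0,7): print(round(th,3),L([*p[:3],th],(-.235,0,.006)))
so=[((.06,.085),t,T2(88,38)),((.06,-.085),t,T2(378,113)),((-.06,-.085),t,T2(333,318)),((-.06,.085),t,T2(38,240)),
((-.06,.085),s,S2(415,90)),((.06,.085),s,S2(632,45)),((.06,-.085),s,S2(760,292)),((-.06,-.085),s,S2(527,347))]
g=lambda q:np.concatenate([proj(i,np.array([q[0],q[1],0])+Rz(q[2])@np.array([*l,.004]))-np.array(o) for l,i,o in so])
r2=least_squares(g,[.57,-.3,-.2]);print("stencil",r2.x,r2.fun.reshape(-1,2).round(1).tolist())
for n,h,im in[("spray",.175,t),("tape",.025,t)]:
    b=boxes_of(im,n);print(n,b[:2], b and atz(im,b[0]["location"],h))
bt=boxes_of(s,"spray");print(bt[:1])
q=place_of(s,"spray");print(atz(s,q[0]["location"],0))
E
python3 fit.py
```

```text
case [ 0.601   0.2729 -0.2178  0.8513]
[[-0.9, 0.7], [-4.1, -1.8], [-0.5, -0.4], [0.6, -0.9], [-1.1, 0.4], [0.5, 1.4], [0.3, 0.7], [0.4, 0.3], [0.0, -0.3], [-0.2, -0.1], [-1.5, -1.1], [1.0, 0.5], [-1.3, 1.3], [-0.2, 1.1], [0.2, -1.2], [0.2, 0.2], [1.0, -0.2], [0.3, -0.3], [1.0, 1.0], [1.4, 1.5], [-0.9, -2.8]]
hinge [0.7085 0.2491 0.1   ] tab [0.5616 0.2816 0.2807] panel shut [0.601  0.2729 0.108 ]
0.851 [0.5616 0.2816 0.2807]
0.709 [0.5382 0.2868 0.2576]
0.568 [0.5181 0.2912 0.2314]
0.426 [0.5019 0.2948 0.2025]
0.284 [0.4898 0.2975 0.1716]
0.142 [0.4821 0.2992 0.1392]
0.0 [0.479  0.2999 0.106 ]
stencil [ 0.5666 -0.2986 -0.2567] [[-0.2, 0.2], [-0.0, 0.5], [-0.3, 0.2], [-0.2, 0.1], [0.1, 0.1], [0.1, -0.3], [0.4, 0.2], [0.4, -0.0]]
spray [{'location': [350.1, 275.1], 'score': 0.72}] [ 0.4386 -0.0847  0.175 ]
tape [{'location': [313.7, 307.8], 'score': 0.61}, {'location': [347.6, 235.6], 'score': 0.41}] [0.3615 0.0035 0.025 ]
[{'location': [309.1, 257.0], 'score': 0.76}]
[ 0.4359 -0.0865  0.    ]
```

Call:
carry_out(
  motion=[
    [[0, 0, -5], 0, 0],
    [[0, 0, -10], 0, 0],
    [[0, 0, -14], 0, 0],
    [[-4, -2, -14], -0.09, 0],
    [[-8, -4, -14], -0.09, 0],
    [[-12, -6, -14], -0.09, 0],
    [[-16, -8, -14], -0.09, 0],
    [[-20, -10, -14], -0.09, 0],
    [[-24, -12, -14], -0.09, 0],
    [[-28, -14, -14], -0.09, 0],
    [[-32, -16, -14], -0.09, 0],
    [[-36, -18, -14], -0.09, 0],
    [[-40, -19.5, -14], -0.09, 0],
    [[-43, -20.5, -14], -0.09, 0],
    [[-45.6, -21.1, -14], -0.09, 0],
    [[-45.6, -21.1, -14], -0.09, 0],
    [[-45.6, -21.1, -12], -0.09, 0],
    [[-45.6, -21.1, -11], -0.09, 0],
    [[-45.6, -21.1, -11], -0.09, 0],
    [[-45.6, -21.1, -11], -0.09, 0],
  ],
)

```text
clock: 3.6
tcp_pos: [0.5671, 0.2808, 0.3297]
eef_rot: [[-0.977, 0.215, -0.0], [0.215, 0.977, 0.0], [0.0, 0.0, -1.0]]
force: [0.5, -0.2, -0.2]
opening: 0.0003
finger_force: 0.0
```

```bash
python3 - <<'E'
from h import *
np.set_printoptions(precision=4,suppress=True)
s=sense();print(s["clock"],s["tcp_pos"],s["eef_rot"],s["force"],s["opening"])
R=s["eef_rot"];cs=np.array([.601,.2729,0]);a=-.2178
ex=np.array([np.cos(a),np.sin(a),0])
for th in np.arange(.85,-.001,-.0567):
    c,d=np.cos(th),np.sin(th)
    w=cs+ex*(.11-.237*c+.006*d+.008)+np.array([0,0,.1+.237*d+.006*c+.014])
    print(round(th,2),(R.T@(w-s["tcp_pos"])*100).round(1).tolist())
t=get_image("side");cv2.imwrite("pics/s1.png",cv2.resize(t["color"][60:220,230:390],(600,600)))
E
```

```text
3.6 [0.5671 0.2808 0.3297] [[-0.9766  0.2152 -0.0001]
 [ 0.2152  0.9766  0.    ]
 [ 0.0001  0.     -1.    ]] [ 0.4996 -0.1515 -0.1727] 0.00031766427636222504
0.85 [-0.1, -0.0, 3.4]
0.79 [0.9, -0.0, 4.3]
0.74 [1.9, -0.0, 5.2]
0.68 [2.8, -0.0, 6.2]
0.62 [3.6, -0.0, 7.2]
0.57 [4.4, -0.0, 8.3]
0.51 [5.1, -0.0, 9.5]
0.45 [5.8, -0.0, 10.7]
0.4 [6.3, -0.0, 11.9]
0.34 [6.9, -0.0, 13.1]
0.28 [7.3, -0.0, 14.4]
0.23 [7.7, -0.0, 15.7]
0.17 [8.0, -0.0, 17.0]
0.11 [8.2, -0.0, 18.3]
0.06 [8.3, -0.0, 19.6]
-0.0 [8.4, -0.0, 21.0]
```

View pics/s1.png

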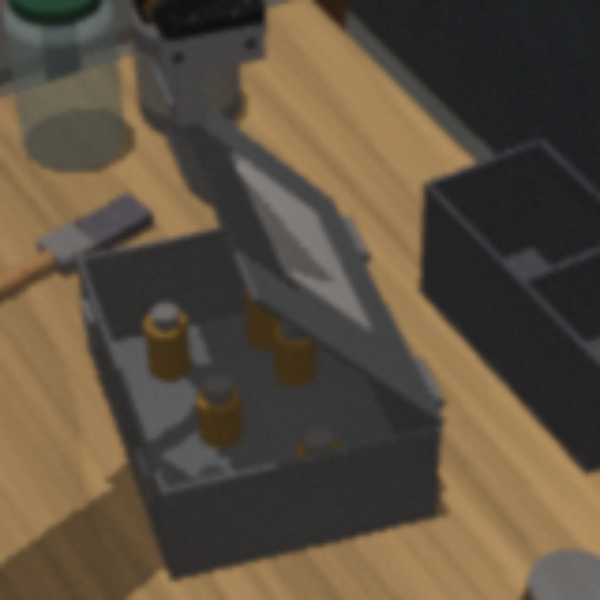

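The fingers stand just above and in front of the tab, at about (190,100) in the crop, and clear of the panel. Next I push along the arc.

Call:
carry_out(
  motion=[
    [[-0.1, 0, 1.5], 0, 0],
    [[-0.1, 0, 2.5], 0, 0],
    [[0.1, 0, 3.4], 0, 0],
    [[0.5, 0, 3.9], 0, 0],
    [[1.0, 0, 4.4], 0, 0],
    [[1.5, 0, 4.8], 0, 0],
    [[2.0, 0, 5.3], 0, 0],
    [[2.4, 0, 5.8], 0, 0],
    [[2.8, 0, 6.3], 0, 0],
    [[3.2, 0, 6.8], 0, 0],
    [[3.6, 0, 7.3], 0, 0],
    [[4.0, 0, 7.8], 0, 0],
    [[4.4, 0, 8.4], 0, 0],
    [[4.4, 0, 8.4], 0, 0],
  ],
)

```text
clock: 5.05
tcp_pos: [0.5236, 0.2899, 0.2441]
eef_rot: [[-0.976, 0.216, -0.002], [0.216, 0.976, -0.0], [0.002, -0.001, -1.0]]
force: [-0.4, 0.9, -0.9]
opening: 0.0006
finger_force: 0.0
```

```bash
python3 - <<'E'
from h import *
t=get_image("side");cv2.imwrite("pics/s2.png",cv2.resize(t["color"][60:220,230:390],(600,600)))
print(sense()["force"],place_of(t,"panel")[:1],place_of(t,"lid_tab")[:1])
E
```

```text
[ 0.27045809  0.53629054 -0.35820155] [{'location': [298.3, 135.1], 'score': 0.67}] [{'location': [264.7, 125.1], 'score': 0.8}]
```

View pics/s2.png

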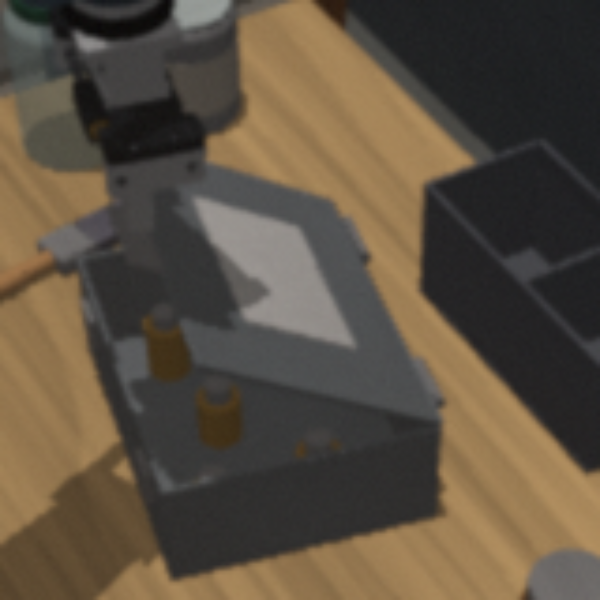

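The lid is now about 0.5 rad open, and the fingers sit on the tab at about (150,250) in the crop, clear of the panel. Continuing down.

Call:
carry_out(
  motion=[
    [[0.4, 0, 0.6], 0, 0],
    [[0.8, 0, 1.3], 0, 0],
    [[1.2, 0, 2.0], 0, 0],
    [[1.6, 0, 2.8], 0, 0],
    [[2.0, 0, 3.6], 0, 0],
    [[2.3, 0, 4.4], 0, 0],
    [[2.6, 0, 5.2], 0, 0],
    [[2.9, 0, 6.0], 0, 0],
    [[3.1, 0, 6.8], 0, 0],
    [[3.3, 0, 7.6], 0, 0],
    [[3.5, 0, 8.4], 0, 0],
    [[3.7, 0, 9.2], 0, 0],
    [[3.8, 0, 10.0], 0, 0],
    [[3.9, 0, 10.8], 0, 0],
    [[4.0, 0, 11.5], 0, 0],
    [[4.0, 0, 12.1], 0, 0],
    [[4.0, 0, 12.5], 0, 0],
    [[4.0, 0, 12.7], 0, 0],
    [[4.0, 0, 12.7], 0, 0],
  ],
)

```text
clock: 7.1
tcp_pos: [0.4852, 0.2984, 0.1201]
eef_rot: [[-0.976, 0.216, -0.002], [0.216, 0.976, -0.001], [0.002, -0.001, -1.0]]
force: [-6.0, -2.0, 12.9]
opening: 0.0006
finger_force: 6.2
```

Call:
carry_out(
  motion=[
    [[0, 0, 0.2], 0, 0],
    [[0, 0, 0.2], 0, 0],
    [[0, 0, -1], 0, 0],
    [[0, 0, -5], 0, 0],
    [[0, 0, -10], 0, 0],
    [[0, 0, -15], 0, 0],
    [[0, 0, -20], 0.14, 0],
    [[0, 0, -24], 0.28, 0],
    [[0, 0, -26], 0.42, 0],
    [[0, 0, -26], 0.55, 0],
    [[0, -5, -26], 0.7, 0.2],
    [[0, -10, -26], 0.85, 0.4],
    [[0, -15, -26], 1.0, 0.6],
    [[0, -20, -26], 1.15, 0.6],
    [[0, -25, -26], 1.3, 0.6],
    [[0, -30, -26], 1.45, 0.6],
    [[0, -30, -26], 1.61, 0.6],
    [[0, -30, -26], 1.61, 0.6],
    [[0, -30, -26], 1.61, 0.6],
  ],
)

```text
clock: 9.0
tcp_pos: [0.4207, 0.0057, 0.3783]
eef_rot: [[0.251, 0.968, -0.0], [0.968, -0.251, 0.0], [0.0, -0.0, -1.0]]
force: [-0.2, 0.2, -0.3]
opening: 0.0562
finger_force: 0.0
```

```bash
python3 - <<'E'
from h import *
np.set_printoptions(precision=4,suppress=True)
s=sense();print(s["clock"],s["qpos"],s["tcp_pos"],s["eef_rot"])
for n in("top","side"):
    im=get_image(n);c=im["color"];cv2.imwrite(f"pics/{n}2.png",c)
    q=place_of(im,"panel");l=place_of(im,"lid_tab");print(n,q[:1],l[:1])
    if q: print("panel",atz(im,q[0]["location"],.108))
    if l: print("tab",atz(im,l[0]["location"],.106))
    # panel segmentation
    p=proj(im,[.601,.2729,.108]).astype(int);m=(c.min(2)>130).astype(np.uint8)
    print("px",p,c[p[1],p[0]])
    k,lab,st,_=cv2.connectedComponentsWithStats(m);i=lab[p[1],p[0]]
    if i:
        cs,_=cv2.findContours((lab==i).astype(np.uint8),0,1);w=np.array([atz(im,x,.108)[:2] for x in cs[0][:,0]+0.0],np.float32)
        print(st[i],cv2.minAreaRect(w))
E
```

```text
9.0 [-0.2574 -0.4091  1.8891  0.0002  1.662  -0.0035] [0.4207 0.0057 0.3783] [[ 0.2511  0.9679 -0.0003]
 [ 0.9679 -0.2511  0.0002]
 [ 0.0002 -0.0004 -1.    ]]
top [{'location': [210.7, 214.9], 'score': 0.71}] [{'location': [197.9, 261.4], 'score': 0.85}]
panel [0.5989 0.2741 0.108 ]
tab [0.477  0.3024 0.106 ]
px [211 214] [210 222 227]
[ 149  164  123  103 8556] ((0.5936196446418762, 0.2749689817428589), (0.27590349316596985, 0.25304967164993286), 77.424560546875)
side [{'location': [296.2, 149.1], 'score': 0.79}] [{'location': [255.3, 157.4], 'score': 0.74}]
panel [0.5974 0.2704 0.108 ]
tab [0.4783 0.302  0.106 ]
px [296 148] [91 94 97]
```

```bash
python3 - <<'E'
from h import *
np.set_printoptions(precision=4,suppress=True)
a,b=get_image("top"),get_image("side")
print("tri tab",tri(a,(197.9,261.4),b,(255.3,157.4)),"tri panel",tri(a,(210.7,214.9),b,(296.2,149.1)))
for im,th in((a,185),(b,75)):
    c=im["color"];p=proj(im,[.601,.2729,.108]).astype(int)
    for th in range(60,220,10):
        m=(c.min(2)>th).astype(np.uint8)
        k,lab,st,_=cv2.connectedComponentsWithStats(m);i=lab[p[1],p[0]]
        if i and st[i][4]<5000:
            cs,_=cv2.findContours((lab==i).astype(np.uint8),0,1);w=np.array([atz(im,x,.108)[:2] for x in cs[0][:,0]+0.0],np.float32)
            print(th,st[i],cv2.minAreaRect(w))
x=np.hstack([cv2.resize(a["color"][150:290,130:300],(400,330)),cv2.resize(b["color"][90:220,230:360],(400,330))]);cv2.imwrite("pics/shut.png",x)
E
```

```text
tri tab (array([0.4776, 0.3021, 0.106 ]), np.float64(0.0013507823723512163)) tri panel (array([0.5999, 0.2751, 0.1031]), np.float64(8.400729514220368e-05))
140 [ 174  189   70   53 2351] ((0.5978195071220398, 0.27841442823410034), (0.1606340855360031, 0.11580131947994232), 77.40805053710938)
150 [ 178  189   66   50 2256] ((0.6024373769760132, 0.27417463064193726), (0.15283390879631042, 0.10304121673107147), 77.40896606445312)
160 [ 178  190   66   49 2217] ((0.6023595333099365, 0.2736356854438782), (0.15164293348789215, 0.1020829901099205), 77.21665954589844)
170 [ 179  190   65   49 2177] ((0.6024364829063416, 0.2735931873321533), (0.15025456249713898, 0.10070272535085678), 77.22282409667969)
180 [ 179  190   64   49 2143] ((0.6021568775177002, 0.2737133800983429), (0.14959445595741272, 0.09982997179031372), 77.4107894897461)
190 [ 179  190   64   49 2084] ((0.6022934317588806, 0.2733877897262573), (0.14851143956184387, 0.09825611859560013), 77.1231460571289)
200 [ 179  191   64   47 2036] ((0.6019513607025146, 0.2735329568386078), (0.1478120982646942, 0.09612226486206055), 77.41278839111328)
```

View pics/shut.png

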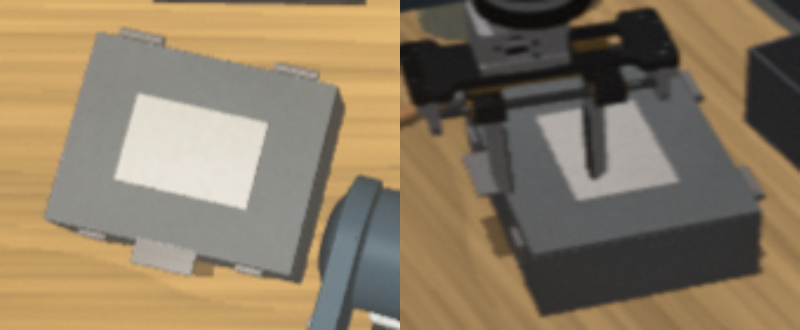

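The lid is shut: the two pictures put the tab at z = 0.106, and the panel sits at (0.602, 0.2735) with yaw -0.2215. Next is the stencil.

Call:
carry_out(
  motion=[
    [[-4, 3.4, 0], 0, 0.6],
    [[-8, 6.8, 0], 0, 0.6],
    [[-12, 10.2, 0], 0, 0.6],
    [[-16, 13.5, 0], 0, 0.6],
    [[-20, 16.9, 0], 0, 0.6],
    [[-23, 19.5, 0], 0, 0.6],
    [[-25.8, 21.8, 3], 0, 0.6],
    [[-25.8, 21.8, 7], 0, 0.6],
    [[-25.8, 21.8, 11], 0, 0.6],
    [[-25.8, 21.8, 15], 0, 0.6],
    [[-25.8, 21.8, 19], 0, 0.6],
    [[-25.8, 21.8, 22], 0, 0.6],
    [[-25.8, 21.8, 22], 0, 0.6],
    [[-25.8, 21.8, 22], 0, 0.6],
  ],
)

```text
clock: 10.8
tcp_pos: [0.5663, -0.2994, 0.1589]
eef_rot: [[0.254, 0.967, -0.0], [0.967, -0.254, 0.0], [0.0, -0.0, -1.0]]
force: [1.2, 0.0, 0.2]
opening: 0.0563
finger_force: 0.0
```

```bash
python3 - <<'E'
from h import *
np.set_printoptions(precision=4,suppress=True)
s=sense();print(s["tcp_pos"],s["eef_rot"]);R=s["eef_rot"]
print((R.T@(np.array([.5666,-.2986,.049])-s["tcp_pos"])*100).round(2))
E
```

```text
[ 0.5663 -0.2994  0.1589] [[ 0.2537  0.9673 -0.0001]
 [ 0.9673 -0.2537  0.0001]
 [ 0.0001 -0.0001 -1.    ]]
[ 0.09  0.01 10.99]
```

Call:
carry_out(
  motion=[
    [[0, 0, 3], 0, 0.6],
    [[0, 0, 6], 0, 0.6],
    [[0, 0, 9], 0, 0.6],
    [[0.1, 0, 11], 0, 0.6],
    [[0.1, 0, 11], 0, 0.6],
    [[0.1, 0, 11], 0, 0.6],
    [[0.1, 0, 11], 0, 0.05],
    [[0.1, 0, 11], 0, 0],
    [[0.1, 0, 11], 0, 0],
    [[0.1, 0, 11], 0, 0],
    [[0.1, 0, 11], 0, 0],
    [[0.1, 0, 11], 0, 0],
    [[0.1, 0, 11], 0, 0],
    [[0.1, 0, 11], 0, 0],
  ],
  force=45,
)

```text
clock: 12.2
tcp_pos: [0.5665, -0.2986, 0.0486]
eef_rot: [[0.254, 0.967, 0.0], [0.967, -0.254, -0.0], [-0.0, 0.001, -1.0]]
force: [1.1, -0.6, 1.1]
opening: 0.0135
finger_force: 45.0
```

Call:
carry_out(
  motion=[
    [[0, 0, -1], 0, 0],
    [[0, 0, -2.5], 0, 0],
    [[0, 0, -5], 0, 0],
    [[0, 0, -8], 0, 0],
    [[0, 0, -11], 0, 0],
    [[0, 0, -14], 0, 0],
    [[0, 0, -17], 0, 0],
    [[0, 0, -20], 0, 0],
    [[0, 0, -23], 0, 0],
    [[0, 0, -25], 0, 0],
    [[0, 0, -26], 0, 0],
    [[0, 0, -26], 0, 0],
    [[0, 0, -26], 0, 0],
  ],
)

```text
clock: 13.5
tcp_pos: [0.5658, -0.2981, 0.3074]
eef_rot: [[0.254, 0.967, -0.001], [0.967, -0.254, 0.001], [0.001, -0.002, -1.0]]
force: [-0.2, -0.4, -2.9]
opening: 0.0138
finger_force: 45.0
```

```bash
python3 - <<'E'
from h import *
np.set_printoptions(precision=4,suppress=True)
s=sense();print(s["tcp_pos"],s["eef_rot"],s["force"],s["finger_force"]);R=s["eef_rot"]
print((R.T@(np.array([.6022,.2735,.0486+.108+.10])-s["tcp_pos"])*100).round(2))
a,b=get_image("top"),get_image("side")
x=np.hstack([cv2.resize(a["color"][130:330,340:540],(400,400)),cv2.resize(b["color"][130:370,280:520],(400,400))]);cv2.imwrite("pics/held.png",x)
q=[place_of(i,"stencil") for i in(a,b)];print(q[0][:1],q[1][:1])
if all(q): print(tri(a,q[0][0]["location"],b,q[1][0]["location"]))
E
```

```text
[ 0.5658 -0.2981  0.3074] [[ 0.2542  0.9672 -0.0015]
 [ 0.9672 -0.2542  0.0011]
 [ 0.0007 -0.0017 -1.    ]] [-0.2085 -0.3528 -2.851 ] 44.99912917613983
[ 56.21 -11.     5.13]
[] [{'location': [379.1, 245.2], 'score': 0.67}]
```

View pics/held.png

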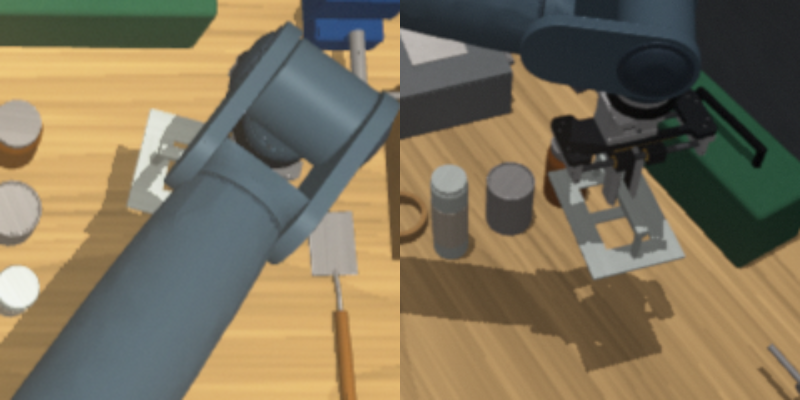

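The stencil hangs level in the fingers in the side half, around (620,220), and every bystander is in place. Carrying it across.

Call:
carry_out(
  motion=[
    [[1, -0.2, 0], 0, 0],
    [[3, -0.6, 0], 0, 0],
    [[6, -1.2, 0], 0, 0],
    [[10, -2, 0], 0, 0],
    [[14, -2.8, 0], -0.01, 0],
    [[18, -3.6, 0], -0.01, 0],
    [[22, -4.4, 0], -0.01, 0],
    [[26, -5.2, 0], -0.02, 0],
    [[30, -6, 0], -0.02, 0],
    [[34, -6.7, 0], -0.02, 0],
    [[38, -7.5, 0], -0.03, 0],
    [[42, -8.3, 0], -0.035, 0],
    [[46, -9, 0], -0.035, 0],
    [[49.5, -9.7, 0], -0.035, 0],
    [[52.5, -10.3, 0], -0.035, 0],
    [[54.5, -10.7, 0], -0.035, 0],
    [[55.7, -10.9, 0], -0.035, 0],
    [[56.2, -11, 0], -0.035, 0],
    [[56.2, -11, 0], -0.035, 0],
    [[56.2, -11, 0], -0.035, 0],
  ],
)

```text
clock: 15.7
tcp_pos: [0.6027, 0.2723, 0.3085]
eef_rot: [[0.221, 0.975, -0.0], [0.975, -0.221, -0.0], [-0.0, -0.0, -1.0]]
force: [-0.3, -0.1, -2.5]
opening: 0.0135
finger_force: 45.0
```

```bash
python3 - <<'E'
from h import *
np.set_printoptions(precision=4,suppress=True)
s=sense();print(s["clock"],s["tcp_pos"],s["eef_rot"],s["force"],s["finger_force"]);R=s["eef_rot"]
print((R.T@(np.array([.6022,.2735,.0486+.108+.017])-s["tcp_pos"])*100).round(2))
print("yaw",np.arctan2(R[1,1],R[0,1]))
b=get_image("side");cv2.imwrite("pics/over.png",cv2.resize(b["color"][20:260,200:440],(600,600)))
E
```

```text
15.7 [0.6027 0.2723 0.3085] [[ 0.2209  0.9753 -0.0001]
 [ 0.9753 -0.2209 -0.0003]
 [-0.0003 -0.     -1.    ]] [-0.3049 -0.1396 -2.5196] 44.999191761016846
[ 0.11 -0.07 13.49]
yaw -0.22277792051021664
```

View pics/over.png

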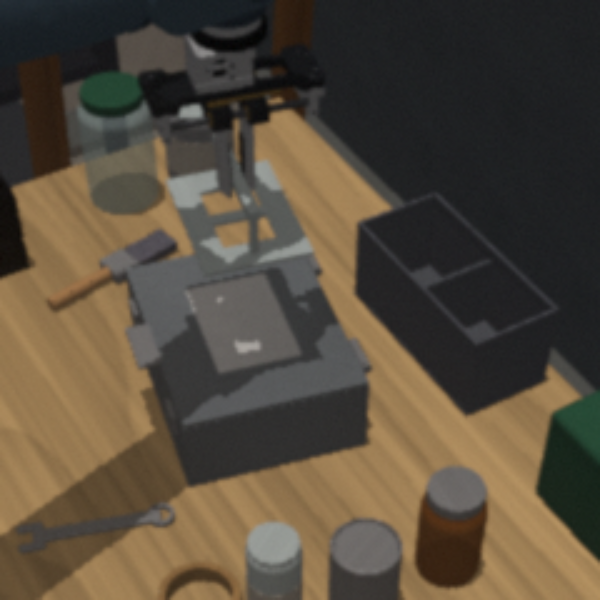

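The stencil is held level above the lid, with its plate corners at about (168,180), (270,162), (318,262) and (205,275) in the crop. I'll compare those with the pose I expect.

```bash
python3 - <<'E'
from h import *
from scipy.optimize import least_squares
b=get_image("side");s=sense()["tcp_pos"];z=s[2]-.0486+.004
def m(q):
    c,d=np.cos(q[2]),np.sin(q[2]);return np.array([proj(b,[q[0]+c*x-d*y,q[1]+d*x+c*y,q[3]]) for x,y in((-.06,.085),(.06,.085),(.06,-.085),(-.06,-.085))])
o=np.array([(168,180),(270,162),(318,262),(205,275)])/2.5+[199.7,19.7]
print(((m([s[0],s[1],-.2228,z])-[199.7,19.7])*2.5).round())
print(least_squares(lambda q:(m([*q,z])-o).ravel(),[.6,.27,-.22]).x,s)
E
```

```text
[[167. 179.]
 [270. 160.]
 [316. 251.]
 [207. 274.]]
[ 0.60017958  0.26627214 -0.24450651] [0.60283431 0.27208079 0.30854919]
```

Call:
carry_out(
  motion=[
    [[0.1, -0.1, 1], 0, 0],
    [[0.1, -0.1, 3], 0, 0],
    [[0.1, -0.1, 5], 0, 0],
    [[0.1, -0.1, 7], 0, 0],
    [[0.1, -0.1, 8], 0, 0],
    [[0.1, -0.1, 8.5], 0, 0],
    [[0.1, -0.1, 8.5], 0, 0],
    [[0.1, -0.1, 8.5], 0, 0],
  ],
)

```text
clock: 16.6
tcp_pos: [0.6025, 0.2743, 0.2246]
eef_rot: [[0.22, 0.975, 0.002], [0.975, -0.22, 0.0], [0.001, 0.002, -1.0]]
force: [0.1, -0.9, -2.4]
opening: 0.0137
finger_force: 45.0
```

Three of the four corners match the expected pose within about 2 crop pixels. My reading of the fourth was rough, so I trust the expected pose. Lowering to about 16 mm above the panel.

Call:
carry_out(
  motion=[
    [[0, 0, 1], 0, 0],
    [[0, 0, 2], 0, 0],
    [[0, 0, 3], 0, 0],
    [[0, 0, 3.8], 0, 0],
    [[0, 0, 4.4], 0, 0],
    [[0, 0, 4.8], 0, 0],
    [[0, 0, 5.1], 0, 0],
    [[0, 0, 5.2], 0, 0],
    [[0, 0, 5.2], 0, 0],
    [[0, 0, 5.2], 0, 0],
    [[0, 0, 5.2], 0, 0],
    [[0, 0, 5.2], 0, 0],
    [[0, 0, 5.2], 0, 0],
    [[0, 0, 5.2], 0, 0],
  ],
)

```text
clock: 18.0
tcp_pos: [0.602, 0.2742, 0.1715]
eef_rot: [[0.22, 0.975, 0.0], [0.975, -0.22, -0.0], [-0.0, 0.0, -1.0]]
force: [-0.6, 0.2, -2.9]
opening: 0.0136
finger_force: 45.0
```

```bash
python3 - <<'E'
from h import *
np.set_printoptions(precision=4,suppress=True)
s=sense();R=s["eef_rot"];print(s["clock"],s["tcp_pos"],R,s["qd"],s["force"])
b,t=get_image("side"),get_image("top")
for n in("stencil","lid_tab"):
    q,u=place_of(b,n),place_of(t,n);print(n,q[:1],u[:1])
    if q: print(atz(b,q[0]["location"],.124 if n=="stencil" else .106))
    if u: print(atz(t,u[0]["location"],.124 if n=="stencil" else .106))
# plate outline check in side view
z=.128;s0=s["tcp_pos"];a=-.2228;c,d=np.cos(a),np.sin(a)
print([proj(b,[s0[0]+c*x-d*y,s0[1]+d*x+c*y,z]).round(1).tolist() for x,y in((-.06,.085),(.06,.085),(.06,-.085),(-.06,-.085))])
g=cv2.cvtColor(b["color"],6);L=cv2.connectedComponentsWithStats((g>140).astype(np.uint8))
pt=proj(b,[s0[0]-c*.05,s0[1]-d*.05,z]).astype(int)
i=L[1][pt[1],pt[0]]; print(pt,g[pt[1],pt[0]],L[2][i])
E
```

```text
18.0 [0.602  0.2742 0.1715] [[ 0.2202  0.9755  0.    ]
 [ 0.9755 -0.2202 -0.    ]
 [-0.      0.     -1.    ]] [-0.0007 -0.0003 -0.0008  0.0012 -0.0022 -0.0021] [-0.6042  0.2187 -2.9215]
stencil [{'location': [295.2, 143.6], 'score': 0.74}] [{'location': [209.0, 212.1], 'score': 0.69}]
[0.5984 0.277  0.124 ]
[0.603  0.2752 0.124 ]
lid_tab [{'location': [254.5, 154.1], 'score': 0.97}] [{'location': [199.8, 260.7], 'score': 0.73}]
[0.4824 0.3158 0.106 ]
[0.4788 0.2976 0.106 ]
[[269.7, 128.7], [307.9, 120.8], [325.1, 157.5], [284.6, 166.5]]
[280 146] 91 [     0      0    640    480 283567]
```

```bash
python3 -c "
from plant import *
print(hand_in())"
```

```text
the job is handed in; nothing more can be done
None
```

I shut the lid and handed the job in with the stencil held still and level about 15 mm above the panel, centred within about 1 mm by arm pose (camera checks within about 5 mm) and square to it; the hand-in returned no verdict.

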